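Gauge check on a welded plate

TASK

Set the gauge console's fader so that its grip is level with the pointer clip beside the track; then take the probe out of its holster and hold it square to the sloping welded plate, its sprung nose inside the marked ring and gently pressed about half way in. Finish while still holding the probe there in the gripper, and leave the other things on the table where they are.

Things in the scene. Friction and masses are not known exactly. Their poses are not given: they have to be found in the camera images.
- console: Fixed grey gauge console, a box 140 (x) x 190 (y) x 50 mm high. Origin: centre of its underside, on the table; z up. The fader track (40 mm wide, 170 mm long, 14 mm high) lies on its top along console y, centred at console x = +20 mm; a small dark display lies on the -x side. It may stand left or right of the welded plate; the holster is on the other side.
- fader_top (a point): Centre of the top of the fader's black grip, about 105 mm above the table. The grip is a block 28 (console x) x 20 (console y) x 40 mm high that stands on the track, axes as the console. It slides along console y against about 1.5 N of friction and stays where it is left.
- fader (a joint): Fader position in m: 0 at the -y end of the track, 0.12 at the +y end (grip centre at console y = -60 to +60 mm). At the start it is 0 to 0.025.
- clip: Fixed dark steel pointer clip on the console's top, 24 (x) x 12 (y) x 14 mm high, its thin pointer on top aimed at the track, at the +x side of the fader track (console x = +54 mm, just clear of the track), axes as the console. Origin: on its underside, below the pointer, in the middle of its y width. The fader's grip is level with it when both have the same console y; at console y of -5 to +45 mm, so the fader always has to go to console +y.
- holster: Fixed dark steel stand, 90 x 90 mm plate on two end walls (at its +y and -y), top at 97 mm, foot 110 x 110 mm. Origin: centre of its underside, z up. The probe hangs upright by its flange in a 27 mm through hole in the middle of the top.
- probe: Loose hand probe, about 160 g, upright in the holster at the start. Origin: on its axis, at the underside of its round 42 mm flange; z along the axis, away from the nose. Above the flange (z = 6 to 61 mm) is a square black handle 26 x 26 mm with faces along its x and y, to be gripped; below it is a 22 mm round steel barrel (z = -55 to 0), then the nose. Origin 97 mm above the table in the holster; to come free it must rise by more than 79 mm.
- nose_tip (a point): Tip of the probe's brass nose, a 14 mm pin with a ball end, on the probe's axis, 79 mm below the probe's origin when out (along probe -z). It moves with the nose; its z axis is the probe's z.
- nose (a joint): How far the sprung nose is pushed into the barrel, in m: 0 fully out, 0.012 fully in (hard stop). Spring of 700 N/m: 4.2 N half way in (0.006).
- weldment: Fixed dark steel stand that carries the welded plate, foot 150 (x) x 120 (y) x 8 mm. Origin: centre of its underside, on the table; z up.
- plate: The fixed welded plate, 140 (x) x 120 (y) x 6 mm, sloping 0.35 rad (20 degrees): its lower edge is at its -x side, towards the robot. Origin: centre of its upper face, 62 mm above the table; z is the outward normal of that face, which leans from vertical to the weldment's -x. A second plate 4 mm thick is lap welded on its upper part, from x = +25 mm on.
- spot (a point): Centre of the marked ring (dark, 30 mm inside, 36 mm outside diameter) on the upper face of the plate, at plate x = -20, y = +15 mm, axes as the plate. About 55 mm above the table.
- bracket: Bystander: loose L of sheet steel, 70 x 60 x 64 mm high, on the table beyond the work. Origin: centre of its underside.
- post: Bystander: loose square tube on a round foot, 60 mm wide and 51 mm high, beyond the work. Origin: centre of its underside.
- brush: Bystander: loose brush 200 mm long and about 42 mm wide, lying on the table beyond the work. Origin: under its middle.
- bar: Bystander: loose steel bar 40 x 90 x 25 mm, between the robot and the work. Origin: centre of its underside.
Mind the look-alikes: they are no part of the job. Leave any yellow look-alike of the console alone.

How it is judged:
By the outcome, as a careful person would: the job done as asked, in the order asked, and still so for the second after the job is handed in, while the arm keeps its last pose, push and grip.
It also fails if it takes over 64 s, if anything falls off the work surface, if the arm or the gripper's body presses on something with over 40 N, if the wrist force passes 120 N, or if a joint passes its speed limit or range.

ROBOT

A 6-joint arm with a two-finger parallel gripper is mounted at the origin on the work surface. World frame = base frame: x ahead of the robot, y to its left, z up, the work surface at z = 0. Lengths are in mm, angles in rad, forces in N, time in s.
With the tool pointing down it reaches from about 300 to 775 mm from the base axis. Payload 14.6 kg.
Tool frame: the origin (TCP) lies midway between the tips of the shut fingers; the grasp point (between the pads) lies 19 mm behind it (manip.grip_point_offset is the distance from the TCP to the grasp point, in mm); x points along the fingers, z is the direction in which the jaws open and shut, and the axes are right-handed (so a half turn about x gives the same grasp; the last joint's range is limited). The gripper opens to 94 mm and grips with 3 to 60 N. Pads are 16 mm wide; open, the fingers measure 119 mm over their backs; the gripper's body (75 mm by 177 mm) begins 78 mm behind the grasp point.
Start: joints at [-1.235, 0.3, 1.521, -0, 1.321, -0.067], TCP at [215.59, -505.975, 205.446] pointing down, gripper open.
Joint ranges: [-3.03, 3.03], [-0.79, 2.21], [0.23, 2.52], [-1.04, 4.18], [0, 3.07], [-2.55, 2.55]. Speed limits (rad/s): [2.22, 2.22, 2.57, 3.14, 3.14, 3.14].

INTERFACE

Orientations are given as [roll, pitch, yaw] about the fixed x, y, z axes, in that order (R = Rz(yaw) Ry(pitch) Rx(roll)).
In Python, from cell import manip, camera, calibration, order gives the robot as it stands.
- The arm moves only by the tool jog_arm, never from a script. Its arguments are lists of equal length, an entry for each row: "turn": the turn, a rotation vector about the tool's x, y, z in degrees, a list of three; "dp": the shift along the tool's x, y, z in cm, a list of three; "gripper": the closure, from 0 (fully open) to 1 (shut). In form: {"turn": [[ax, ay, az], ...], "dp": [[tx, ty, tz], ...], "gripper": [gripper, ...]}. A call has 1 to 8 rows; each row shifts and turns the pose as measured when the row begins, along the tool's axes as they then stand; what a row does not reach is not made up. A row lasts 1/8 s, in which the tool goes at most 62.5 mm and 10.7 degrees, less where a joint would pass 70% of its speed; a pose out of reach is approached as far as the arm can. A call is refused whole if a number of a shift passes 6.25 or a number of a turn 10.7, either way. A call with a gripper value outside its range is refused whole. The fingers move at their own pace and stop on an object; "grip_force" is the grip in N (left out, the last holds). Time passes only in rows, so rows that do not move let the fingers close. It gives the time, the measured TCP pose, the force and the opening at its end, in the units of the state.
- manip.read_state(): the state, without advancing time (a new reading comes with each control period).
- camera(name): name is "scene" or "top" or "wrist"; returns (picture, depth): 384x512x3 uint8, red, green, blue; 384x512 float32, mm along the optical axis (not along the pixel's ray), 0 where there is no reading.
- calibration(name): a dict with "K" (3x3 intrinsics, pixels), "distortion" ([k1, k2, p1, p2, k3] as OpenCV has them; the pictures are not rectified), "world_from_camera" (4x4, takes a point from camera to world coordinates). Camera axes: x right, y down, z forward; pixel columns grow to the right and rows downward; lengths in mm; the calibration is good to about 2 mm. A picture is of the moment at which its call begins: read the wrist's pose just before it. calibration takes no time and is no camera call; for the wrist camera it gives the pose at the moment of the call.
- order.sign_off(): hands the job in, once; it reports no verdict.
The state is a dict: "clock": time; "joints": joint angles; "qd": joint speeds; "effort": joint torques, N m; "eef_pos": TCP position; "eef_rot": TCP orientation; "wrist_force": force on the tool from outside, world axes, zero at the start; "moment": the same for the moment, N m; "finger_gap": finger opening in mm.
Only numpy, scipy, OpenCV 4.12 (cv2) and the standard library are available. Lean on these libraries where they do the work, as an engineer would, in place of code of your own. Each camera call takes 0.05 s, during which the arm holds its last target.

## Working session

There is one attempt and no reset: what is moved stays moved. The work goes in short steps, Python scripts to look and compute and a tool call to move; the robot and the scene stay as the last step left them, time stands still between calls to the robot, and variables do not carry over. Pictures are saved under pics/ and viewed, and the job is handed in when it is done.

Besides the shell and the picture viewer there is one more tool, called as name(argument=value, ...), one argument or row to a line, values as JSON. jog_arm: Moves the arm, as the interface text tells. Its arguments: {"type":"object","properties":{"turn":{"type":"array","items":{"type":"array","items":{"type":"number"}}},"dp":{"type":"array","items":{"type":"array","items":{"type":"number"}}},"gripper":{"type":"array","items":{"type":"number"}},"grip_force":{"type":"number"}},"required":["turn","dp","gripper"]}

```bash
ls; mkdir -p pics
cat > h.py <<'E'
import numpy as np, cv2
from cell import manip,camera,calibration,order
from scipy.spatial.transform import Rotation as Ro
def snap(n,f):
    cal=calibration(n); p,d=camera(n)
    cv2.imwrite(f'pics/{f}.png',cv2.cvtColor(p,cv2.COLOR_RGB2BGR)); np.savez(f'pics/{f}.npz',p=p,d=d,K=cal['K'],D=np.array(cal['distortion']),T=cal['world_from_camera'])
def load(f): return np.load(f'pics/{f}.npz')
def cloud(f):
    z=load(f); h,w=z['d'].shape
    u,v=np.meshgrid(np.arange(w),np.arange(h))
    q=cv2.undistortPoints(np.stack([u,v],-1).reshape(-1,1,2).astype(float),np.array(z['K'],float),z['D'].astype(float)).reshape(h,w,2)
    d=z['d'].astype(float); P=np.stack([q[...,0]*d,q[...,1]*d,d],-1)
    T=np.array(z['T']); W=P@T[:3,:3].T+T[:3,3]; W[d==0]=np.nan
    return W,z['p']
def proj(f,X):
    z=load(f);T=np.linalg.inv(np.array(z['T']))
    return cv2.projectPoints(np.array(X,float).reshape(-1,1,3),cv2.Rodrigues(T[:3,:3])[0],T[:3,3],np.array(z['K'],float),z['D'].astype(float))[0].reshape(-1,2)
E
python3 - <<'E'
from h import *
print(manip.read_state(), manip.grip_point_offset)
snap('top','t0'); snap('scene','s0')
for f in('t0','s0'): print(load(f)['T'])
E
```

```text
pics
{'clock': 0.0, 'joints': array([-1.23460397e+00,  3.00443069e-01,  1.52158560e+00, -1.95276896e-05,
        1.32069853e+00, -6.66014416e-02]), 'qd': array([-3.75249112e-05,  5.35912286e-04, -1.27503392e-03,  1.84791688e-03,
       -9.85023996e-04,  1.00655000e-03]), 'effort': array([ 1.62200326e-03, -5.31812596e+01, -3.52739310e+01,  7.08523672e-02,
        2.44183140e-02, -1.23722170e-04]), 'eef_pos': array([ 215.49892003, -505.73636285,  204.89979597]), 'eef_rot': array([3.09166122, 1.56966162, 1.92366353]), 'wrist_force': array([ 0.34821267, -0.20862064,  0.1695472 ]), 'moment': array([0.0047674 , 0.02224063, 0.03933896]), 'finger_gap': 93.9690647251523} 18.8
[[-2.27821821e-02 -9.95489860e-01  9.20918560e-02  4.05956931e+02]
 [-9.99428374e-01  2.03767796e-02 -2.69761275e-02 -1.95742242e+01]
 [ 2.49779259e-02 -9.26537890e-02 -9.95385040e-01  1.25487871e+03]
 [ 0.00000000e+00  0.00000000e+00  0.00000000e+00  1.00000000e+00]]
[[ 5.49534212e-01  5.88794281e-01 -5.92733873e-01  1.29120114e+03]
 [ 8.35443165e-01 -3.81455036e-01  3.95634647e-01 -5.27881087e+02]
 [ 6.84609645e-03 -7.12610237e-01 -7.01526750e-01  9.75074123e+02]
 [ 0.00000000e+00  0.00000000e+00  0.00000000e+00  1.00000000e+00]]
```

View pics/t0.png

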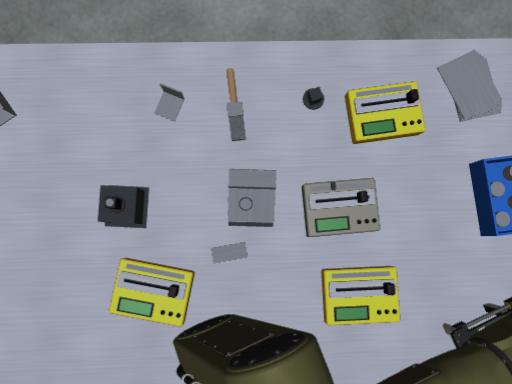

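View pics/s0.png

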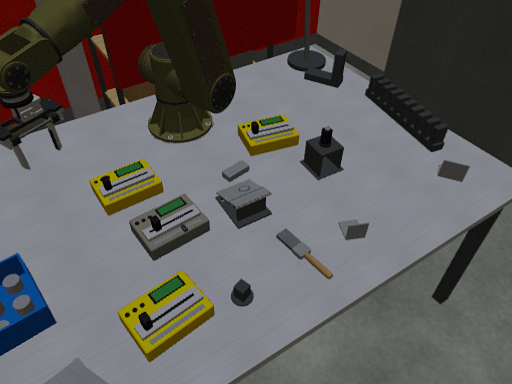

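The grey console is at top-view (341,207), with its fader grip at (363,197) and clip at about (333,186). The plate ring is at (246,203) and the holster with the probe at (113,203). The look-alikes are the yellow consoles at (152,292), (360,295) and (385,112); the post at (314,98) could pass for the probe. I choose the grey console and the probe in the dark stand, and check both in a crop.

Run:
```python
from h import *
im=cv2.imread('pics/t0.png')
a=cv2.resize(im[165:250,290:395],None,fx=5,fy=5,interpolation=cv2.INTER_CUBIC)
b=cv2.resize(im[165:250,85:145+10],None,fx=5,fy=5,interpolation=cv2.INTER_CUBIC)
c=cv2.resize(im[160:235,215:290],None,fx=5,fy=5,interpolation=cv2.INTER_CUBIC)
cv2.imwrite('pics/a.png',a);cv2.imwrite('pics/bc.png',np.hstack([b,cv2.resize(c,(425,425))]))
W,p=cloud('t0')
def rect(m,n):
    q=W[m][:,:2].astype(np.float32); r=cv2.minAreaRect(q); print(n,len(q),'c',np.round(r[0],1),'size',np.round(r[1],1),'ang',round(r[2],2),'z',np.round(np.nanmedian(W[m][:,2]),1))
Z=np.nan_to_num(W[...,2])
def box(u0,u1,v0,v1):
    m=np.zeros(Z.shape,bool); m[v0:v1,u0:u1]=1; return m
B=box(295,388,170,245)
for lo,hi in((42,57),(58,72),(90,120)): rect(B&(Z>lo)&(Z<hi),f'console{lo}')
B=box(90,155,175,235)
for lo,hi in((88,101),(101,106),(110,175)): rect(B&(Z>lo)&(Z<hi),f'hol{lo}')
B=box(220,285,162,232); rect(B&(Z>20),'plate')
P=W[B&(Z>30)]
for u,v in((246,203),(333,186),(363,197),(113,203),(250,195),(250,175),(250,220)): print(u,v,np.round(W[v,u],1))
```

```text
console42 2797 c [ 476.5 -272.2] size [139.8 190.1] ang 3.85 z 49.4
console58 915 c [ 497.8 -269.3] size [ 98.3 168.6] ang 24.42 z 63.0
console90 95 c [ 499.3 -317.9] size [26.9 21.2] ang 5.27 z 102.8
hol88 1100 c [493.1 295.7] size [91.6 90.3] ang 85.76 z 95.8
hol101 59 c [500.4 295. ] size [71.5 74.6] ang 84.15 z 102.6
hol110 184 c [492.1 295.1] size [27.6 25.7] ang 87.34 z 156.0
plate 2457 c [509.1 -37.2] size [121.4 132.8] ang 87.09 z 61.8
246 203 [490.6 -22.8  56.8]
333 186 [ 529.8 -249.    60.1]
363 197 [ 496.2 -314.7  103.5]
113 203 [490.3 289.7 154.4]
250 195 [510.3 -33.4  66.1]
250 175 [559.2 -34.3  86.2]
250 220 [447.3 -32.4  36.7]
```

View pics/a.png

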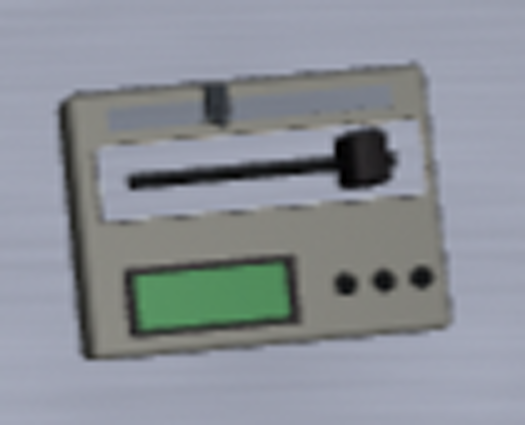

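View pics/bc.png

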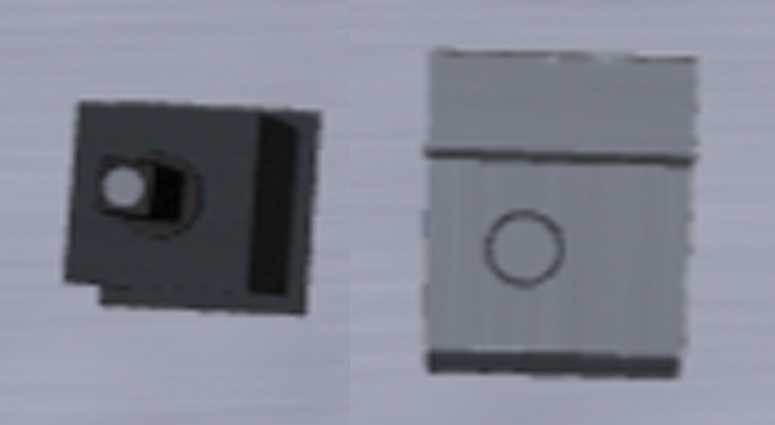

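The crops confirm the grey console (clip with pointer beside the track) and the probe, with its light-topped black handle, in the stand. Next I'll write a planner helper and move over the console.

```bash
cat >> h.py <<'E'
def pose():
    s=manip.read_state(); return np.array(s['eef_pos']),Ro.from_euler('xyz',s['eef_rot']).as_matrix(),s
def Rt(xdir,zdir):
    x=np.array(xdir,float);x/=np.linalg.norm(x); z=np.array(zdir,float); z-=x*(x@z); z/=np.linalg.norm(z)
    return np.column_stack([x,np.cross(z,x),z])
def plan(p1,R1,step=55,turn=9.5,nmin=1):
    p0,R0,s=pose(); d=np.array(p1)-p0; rv=Ro.from_matrix(R0.T@R1).as_rotvec(degrees=True)
    n=max(nmin,int(np.ceil(np.abs(d).max()/step)),int(np.ceil(np.linalg.norm(d)/60)),int(np.ceil(np.linalg.norm(rv)/turn)))
    T=[];D=[]
    for i in range(n):
        Ri=R0@Ro.from_rotvec(rv*i/n,degrees=True).as_matrix()
        D.append(np.round(Ri.T@d/n/10,2).tolist()); T.append(np.round(rv/n,2).tolist())
    print('from',p0.round(1),'n',n); print('turn',T); print('dp',D)
E
python3 - <<'E'
from h import *
p,R,s=pose(); print(R.round(3)); T=np.array(calibration('wrist')['world_from_camera']); print((R.T@T[:3,:3]).round(3),(R.T@(T[:3,3]-p)).round(1))
y=np.deg2rad(3.85); cy=np.array([-np.sin(y),np.cos(y),0])
for s_ in(1,-1):
  Rg=Rt([0,0,-1],s_*cy); print(Ro.from_matrix(R.T@Rg).as_rotvec(degrees=True))
  plan([470,-290,260],Rg)
E
```

```text
[[-0.     0.92   0.392]
 [ 0.001  0.392 -0.92 ]
 [-1.     0.    -0.001]]
[[ 0.    -0.243  0.97 ]
 [ 0.    -0.97  -0.243]
 [ 1.     0.    -0.   ]] [-179.2   71.7    0.6]
[-1.60771670e+02 -9.26286544e-03 -8.54460030e-02]
from [ 215.5 -505.8  205. ] n 17
turn [[-9.46, -0.0, -0.01], [-9.46, -0.0, -0.01], [-9.46, -0.0, -0.01], [-9.46, -0.0, -0.01], [-9.46, -0.0, -0.01], [-9.46, -0.0, -0.01], [-9.46, -0.0, -0.01], [-9.46, -0.0, -0.01], [-9.46, -0.0, -0.01], [-9.46, -0.0, -0.01], [-9.46, -0.0, -0.01], [-9.46, -0.0, -0.01], [-9.46, -0.0, -0.01], [-9.46, -0.0, -0.01], [-9.46, -0.0, -0.01], [-9.46, -0.0, -0.01], [-9.46, -0.0, -0.01]]
dp [[-0.32, 1.87, -0.58], [-0.32, 1.94, -0.27], [-0.32, 1.96, 0.06], [-0.32, 1.93, 0.38], [-0.32, 1.84, 0.69], [-0.32, 1.7, 0.98], [-0.32, 1.51, 1.25], [-0.32, 1.29, 1.48], [-0.32, 1.03, 1.67], [-0.32, 0.74, 1.82], [-0.32, 0.43, 1.92], [-0.32, 0.11, 1.96], [-0.32, -0.21, 1.95], [-0.32, -0.53, 1.89], [-0.32, -0.84, 1.78], [-0.32, -1.12, 1.61], [-0.32, -1.37, 1.41]]
[ 1.92283081e+01 -6.03297839e-02  6.54011481e-03]
from [ 215.5 -505.8  205. ] n 6
turn [[3.2, -0.01, 0.0], [3.2, -0.01, 0.0], [3.2, -0.01, 0.0], [3.2, -0.01, 0.0], [3.2, -0.01, 0.0], [3.2, -0.01, 0.0]]
dp [[-0.92, 5.31, -1.65], [-0.92, 5.21, -1.94], [-0.92, 5.1, -2.23], [-0.92, 4.96, -2.51], [-0.92, 4.81, -2.78], [-0.92, 4.65, -3.05]]
```

jog_arm(
  turn=[
    [3.2, 0, 0],
    [3.2, 0, 0],
    [3.2, 0, 0],
    [3.2, 0, 0],
    [3.2, 0, 0],
    [3.2, 0, 0],
  ],
  dp=[
    [-0.7, 5.6, -1.65],
    [-0.7, 5.5, -1.94],
    [-0.7, 5.4, -2.2],
    [-0.7, 5.2, -2.5],
    [-0.7, 5.1, -2.8],
    [-0.7, 5.0, -3.05],
  ],
  gripper=[0, 0, 0, 0, 0, 0],
)

```text
clock: 0.85
eef_pos: [492.8, -282.0, 246.1]
eef_rot: [-2.584, 1.566, 2.178]
wrist_force: [-0.0, -0.5, -0.5]
finger_gap: 94.1
```

Run:
```python
from h import *
print(pose()[0],pose()[2]['qd'].round(3)); snap('wrist','w1')
```

```text
[ 492.84995964 -281.96356509  246.10289675] [ 0.833  0.34  -0.564  0.005  0.223  1.29 ]
```

View pics/w1.png

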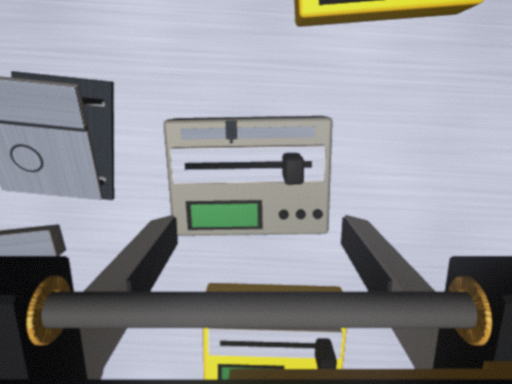

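The wrist view shows the grey console (165–330, 117–235), with clip at (231,131) and grip at (293,168). The arm was still moving, so I'll let it settle and measure again.

jog_arm(
  turn=[
    [0, 0, 0],
    [0, 0, 0],
  ],
  dp=[
    [0, 0, 0],
    [0, 0, 0],
  ],
  gripper=[0, 0],
)

```text
clock: 1.15
eef_pos: [497.3, -277.1, 245.9]
eef_rot: [-2.798, 1.565, 1.968]
wrist_force: [-0.4, -0.3, 0.7]
finger_gap: 94.0
```

Run:
```python
from h import *
p,R,s=pose();print(p,s['qd'].round(3)); print(R.round(3)); snap('wrist','w2')
W,_=cloud('w2')
im=cv2.imread('pics/w2.png')
cv2.imwrite('pics/w2c.png',cv2.resize(im[100:250,0:360],None,fx=2.2,fy=2.2,interpolation=cv2.INTER_CUBIC))
Z=np.nan_to_num(W[...,2]);X=np.nan_to_num(W[...,0]);Y=np.nan_to_num(W[...,1])
def rect(m,n):
    q=W[m][:,:2].astype(np.float32); r=cv2.minAreaRect(q); print(n,len(q),'c',np.round(r[0],1),'size',np.round(r[1],1),'ang',round(r[2],2),'z',np.round(np.nanmedian(W[m][:,2]),1))
B=(abs(X-476)<90)&(abs(Y+272)<115)&(np.arange(384)[:,None]<245)
for lo,hi in((45,54),(62,68),(98,112)): rect(B&(Z>lo)&(Z<hi),f'c{lo}')
y=np.deg2rad(3.85);Rc=np.array([[np.cos(y),-np.sin(y)],[np.sin(y),np.cos(y)]]);
L=(W[...,:2]-[476.5,-272.2])@Rc
m=B&(L[...,0]>43)&(L[...,0]<66)&(Z>58)&(Z<80); q=L[m]; print('clip local',len(q),q.min(0),q.max(0),np.median(q,0),np.median(Z[m]))
m=B&(Z>98); q=L[m]; print('grip local',len(q),np.percentile(q,[1,99],0),Z[m].mean())
```

```text
[ 497.33528724 -277.11371699  245.93995328] [-0.001  0.002  0.004 -0.004 -0.001 -0.006]
[[-0.002  0.999  0.053]
 [ 0.006  0.053 -0.999]
 [-1.    -0.002 -0.006]]
c45 12890 c [ 478.5 -269.6] size [139.6 189.8] ang 3.87 z 50.2
c62 4790 c [ 507.2 -267.6] size [ 57.6 169.8] ang 4.02 z 64.1
c98 556 c [ 502.1 -315.1] size [27.4 20. ] ang 4.01 z 104.0
clip local 176 [46.64544373 14.62411848] [65.91961971 25.93533015] [57.57188181 20.03650804] 60.37867543598381
grip local 2576 [[ 10.41460002 -64.67407286]
 [ 35.18148066  51.75602434]] 231.78635260477336
```

View pics/w2c.png

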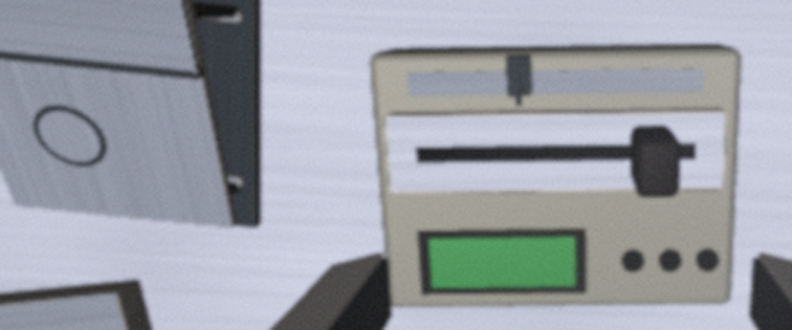

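Console in wrist-camera coordinates: centre (478.5,-269.6), yaw 3.9°. The grip is at local (20.5,-47.0), which matches x = +20 as specified. The clip's local y is about 17.8, so the fader should travel about 65 mm.

Run:
```python
from h import *
y=np.deg2rad(3.9); cy=np.array([-np.sin(y),np.cos(y),0])
plan([502,-315,78],Rt([0,0,-1],-cy),nmin=6)
```

```text
from [ 497.1 -277.3  245.9] n 6
turn [[-0.14, -0.05, 0.02], [-0.14, -0.05, 0.02], [-0.14, -0.05, 0.02], [-0.14, -0.05, 0.02], [-0.14, -0.05, 0.02], [-0.14, -0.05, 0.02]]
dp [[2.79, 0.05, 0.65], [2.79, 0.05, 0.65], [2.8, 0.05, 0.64], [2.8, 0.05, 0.64], [2.8, 0.04, 0.64], [2.8, 0.04, 0.63]]
```

jog_arm(
  turn=[
    [-0.8, -0.3, 0.1],
    [0, 0, 0],
    [0, 0, 0],
    [0, 0, 0],
    [0, 0, 0],
    [0, 0, 0],
    [0, 0, 0],
  ],
  dp=[
    [1.0, 0.25, 3.8],
    [4.0, 0, 0],
    [4.0, 0, 0],
    [4.0, 0, 0],
    [2.5, 0, 0],
    [0, 0, 0],
    [0, 0, 0],
  ],
  gripper=[0, 0, 0, 0, 0, 0, 0],
)

```text
clock: 2.08
eef_pos: [495.6, -323.6, 87.9]
eef_rot: [0.476, 1.569, -1.037]
wrist_force: [-0.5, -0.6, 0.1]
finger_gap: 94.1
```

Run:
```python
from h import *
y=np.deg2rad(3.9); cy=np.array([-np.sin(y),np.cos(y),0])
plan([502,-315,78],Rt([0,0,-1],-cy))
```

```text
from [ 495.6 -323.6   87.9] n 1
turn [[-0.6, 0.08, -0.04]]
dp [[0.99, 0.69, -0.82]]
```

jog_arm(
  turn=[
    [-0.6, 0, 0],
    [0, 0, 0],
    [0, 0, 0],
  ],
  dp=[
    [0.6, 0.6, -0.7],
    [0, 0, 0],
    [0, 0, 0],
  ],
  gripper=[0, 0, 0],
)

```text
clock: 2.45
eef_pos: [502.3, -316.4, 84.0]
eef_rot: [0.764, 1.566, -0.738]
wrist_force: [0.2, -0.6, 0.8]
finger_gap: 93.7
```

Run:
```python
from h import *
y=np.deg2rad(3.9); cy=np.array([-np.sin(y),np.cos(y),0])
plan([502,-315,78],Rt([0,0,-1],-cy)); snap('wrist','w3')
```

```text
from [ 502.3 -316.4   84. ] n 1
turn [[0.05, 0.21, -0.2]]
dp [[0.6, -0.02, -0.15]]
```

View pics/w3.png

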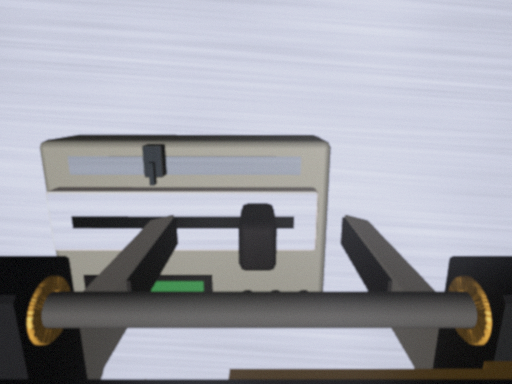

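The grip at (257,237) is centred between the fingertips at (172,222) and (347,222). Lowering a little and closing.

jog_arm(
  turn=[
    [0, 0.2, 0],
    [0, 0, 0],
    [0, 0, 0],
    [0, 0, 0],
    [0, 0, 0],
    [0, 0, 0],
    [0, 0, 0],
    [0, 0, 0],
  ],
  dp=[
    [0.5, 0, 0],
    [0, 0, 0],
    [0, 0, 0],
    [0, 0, 0],
    [0, 0, 0],
    [0, 0, 0],
    [0, 0, 0],
    [0, 0, 0],
  ],
  gripper=[0.5, 0.7, 0.85, 0.85, 0.85, 0.85, 0.85, 0.85],
  grip_force=12,
)

```text
clock: 3.5
eef_pos: [502.3, -316.5, 78.8]
eef_rot: [1.584, 1.567, 0.081]
wrist_force: [0.4, -1.1, 0.4]
finger_gap: 19.7
```

Run:
```python
from h import *
print(pose()[0],pose()[2]['finger_gap'],pose()[2]['wrist_force'])
```

```text
[ 502.26245445 -316.54772735   78.81666134] 19.67267835835484 [ 0.37034338 -1.06278042  0.44657505]
```

jog_arm(
  turn=[
    [0, 0, 0],
    [0, 0, 0],
    [0, 0, 0],
    [0, 0, 0],
    [0, 0, 0],
    [0, 0, 0],
    [0, 0, 0],
  ],
  dp=[
    [0, 0, -1.5],
    [0, 0, -1.5],
    [0, 0, -1.5],
    [0, 0, -1.0],
    [0, 0, -0.5],
    [0, 0, 0],
    [0, 0, 0],
  ],
  gripper=[0.85, 0.85, 0.85, 0.85, 0.85, 0.85, 0.85],
)

```text
clock: 4.38
eef_pos: [497.9, -251.7, 78.8]
eef_rot: [1.592, 1.567, 0.091]
wrist_force: [0.2, 0.5, -1.2]
finger_gap: 19.5
```

```bash
cat > meas.py <<'E'
from h import *
import sys
f=sys.argv[1]
p,R,s=pose(); snap('wrist',f); W,_=cloud(f); print(p.round(2),s['finger_gap'],s['wrist_force'].round(1))
Z=np.nan_to_num(W[...,2]);X=np.nan_to_num(W[...,0]);Y=np.nan_to_num(W[...,1])
y=np.deg2rad(3.9);Rc=np.array([[np.cos(y),-np.sin(y)],[np.sin(y),np.cos(y)]])
L=(W[...,:2]-[478.5,-269.6])@Rc; lx,ly=L[...,0],L[...,1]
print('tcp local',(p[:2]-[478.5,-269.6])@Rc)
def st(n,m):
    q=L[m]
    if len(q): print(n,len(q),np.percentile(q,[1,50,99],0).round(1).tolist(),Z[m].mean().round(1))
st('cliptop',(lx>40)&(lx<70)&(abs(ly-18)<14)&(Z>61)&(Z<85))
st('grip',(lx>4)&(lx<38)&(abs(ly)<75)&(Z>99)&(Z<112))
im=cv2.imread(f'pics/{f}.png'); cv2.imwrite(f'pics/{f}c.png',cv2.resize(im[110:300,60:420],None,fx=2.2,fy=2.2,interpolation=cv2.INTER_CUBIC))
E
python3 meas.py w4
```

```text
[ 497.89 -251.69   78.81] 19.548463472812355 [ 0.2  0.5 -1.2]
tcp local [20.56368242 16.5503874 ]
cliptop 156 [[40.0, 6.2], [51.4, 17.6], [66.7, 26.4]] 63.4
grip 2548 [[7.5, -4.0], [25.0, 16.6], [33.8, 37.3]] 104.3
```

View pics/w4c.png

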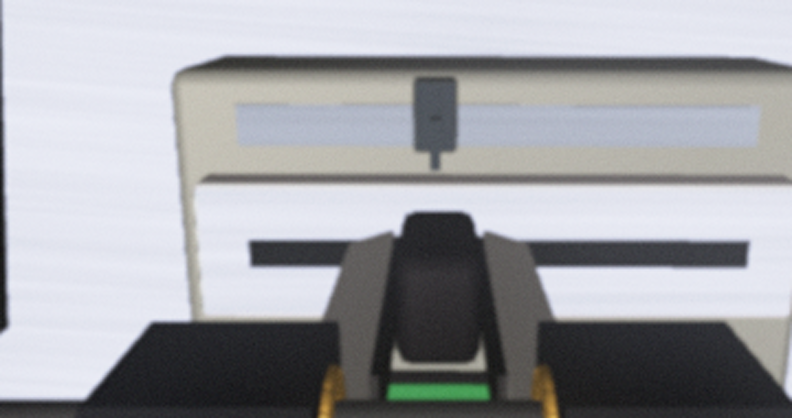

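```bash
cat > edge.py <<'E'
from h import *
import sys
f=sys.argv[1]
z=load(f); T=np.array(z['T']); K=np.array(z['K'],float)
print(K.round(1).tolist())
y=np.deg2rad(3.9);Rc=np.array([[np.cos(y),-np.sin(y)],[np.sin(y),np.cos(y)]])
g=cv2.cvtColor(z['p'],cv2.COLOR_RGB2GRAY).astype(float)
def loc(u,v,h):
    q=cv2.undistortPoints(np.array([[[u,v]]],float),K,z['D'].astype(float))[0,0]
    d=T[:3,:3]@np.array([q[0],q[1],1]); X=T[:3,3]+d*(h-T[2,3])/d[2]
    return (X[:2]-[478.5,-269.6])@Rc
def edges(v,u0,u1):
    r=g[v-1:v+2,u0:u1].mean(0); d=np.gradient(cv2.GaussianBlur(r[None],(5,1),1)[0])
    def sub(i):
        a,b,c=abs(d[i-1]),abs(d[i]),abs(d[i+1]); return i+0.5*(a-c)/(a-2*b+c)
    return u0+sub(int(np.argmin(d))),u0+sub(int(np.argmax(d)))
for a in sys.argv[2:]:
    v,u0,u1,h=map(int,a.split(',')); e=edges(v,u0,u1); l=[loc(u,v,h) for u in e]; print(a,np.round(e,1),np.round(l,2).tolist(),'mid',np.mean(l,0).round(2))
E
python3 edge.py w4 150,235,285,64 158,235,285,64 166,235,285,64 172,235,285,64 182,245,270,67 209,230,290,105 213,236,285,105; python3 edge.py w2 125,215,250,64 131,215,250,64 137,215,250,64; python3 edge.py w3 152,130,180,64 160,130,180,64 168,130,180,64
```

```text
[[333.3, 0.0, 258.9], [0.0, 333.3, 187.3], [0.0, 0.0, 1.0]]
150,235,285,64 [247.3 267.4] [[66.22, 23.31], [66.25, 11.55]] mid [66.24 17.43]
158,235,285,64 [247.2 267.4] [[61.51, 23.39], [61.53, 11.51]] mid [61.52 17.45]
166,235,285,64 [247.7 267.4] [[56.74, 23.12], [56.77, 11.46]] mid [56.75 17.29]
172,235,285,64 [247.7 267.3] [[53.13, 23.15], [53.15, 11.5]] mid [53.14 17.33]
182,245,270,67 [255.1 259.6] [[47.74, 18.74], [47.74, 16.04]] mid [47.74 17.39]
209,230,290,105 [243.7 273.9] [[43.12, 23.79], [43.15, 9.21]] mid [43.13 16.5 ]
213,236,285,105 [242.4 275.3] [[41.1, 24.41], [41.13, 8.54]] mid [41.11 16.48]
[[333.3, 0.0, 258.9], [0.0, 333.3, 187.3], [0.0, 0.0, 1.0]]
125,215,250,64 [229.7 240.7] [[68.25, 22.64], [68.09, 10.93]] mid [68.17 16.78]
131,215,250,64 [229.6 241.1] [[61.91, 23.05], [61.75, 10.71]] mid [61.83 16.88]
137,215,250,64 [230.1 241.3] [[55.52, 22.66], [55.35, 10.62]] mid [55.43 16.64]
[[333.3, 0.0, 258.9], [0.0, 333.3, 187.3], [0.0, 0.0, 1.0]]
152,130,180,64 [142.3 164.8] [[64.28, 21.46], [64.29, 7.94]] mid [64.28 14.7 ]
160,130,180,64 [142.7 165.4] [[59.43, 21.63], [59.44, 7.92]] mid [59.43 14.77]
168,130,180,64 [143.5 165.9] [[54.53, 21.54], [54.53, 7.97]] mid [54.53 14.75]
```

Clip is at local y 17.35 and the grip at 16.5 (gripper-centred TCP 16.55), so it needs +0.85 mm more.

jog_arm(
  turn=[
    [0, 0, 0],
    [0, 0, 0],
    [0, 0, 0],
  ],
  dp=[
    [0, 0, -0.09],
    [0, 0, 0],
    [0, 0, 0],
  ],
  gripper=[0.85, 0.85, 0.85],
)

```text
clock: 4.8
eef_pos: [497.8, -251.3, 78.8]
eef_rot: [1.59, 1.567, 0.088]
wrist_force: [0.3, 0.9, 0.1]
finger_gap: 20.0
```

```bash
python3 meas.py w5|head -2;python3 edge.py w5 158,235,285,64 166,235,285,64 172,235,285,64 182,245,270,67 209,230,290,105 213,236,285,105
```

```text
[ 497.84 -251.29   78.8 ] 19.99330750411105 [0.3 0.9 0.1]
tcp local [20.53601728 16.95128998]
[[333.3, 0.0, 258.9], [0.0, 333.3, 187.3], [0.0, 0.0, 1.0]]
158,235,285,64 [248.2 268. ] [[61.51, 23.16], [61.53, 11.51]] mid [61.52 17.34]
166,235,285,64 [248.2 267.6] [[56.75, 23.22], [56.76, 11.73]] mid [56.75 17.47]
172,235,285,64 [248.2 267.6] [[53.13, 23.26], [53.15, 11.69]] mid [53.14 17.47]
182,245,270,67 [255.8 260.5] [[47.74, 18.71], [47.74, 15.94]] mid [47.74 17.33]
209,230,290,105 [243.7 273.9] [[43.11, 24.18], [43.13, 9.61]] mid [43.12 16.9 ]
213,236,285,105 [242.3 275.2] [[41.09, 24.85], [41.11, 8.97]] mid [41.1  16.91]
```

jog_arm(
  turn=[
    [0, 0, 0],
    [0, 0, 0],
    [0, 0, 0],
    [0, 0, 0],
    [0, 0, 0],
    [0, 0, 0],
  ],
  dp=[
    [0, 0, -0.08],
    [0, 0, 0],
    [0, 0, 0],
    [0, 0, 0],
    [0, 0, 0],
    [0, 0, 0],
  ],
  gripper=[0.85, 0.85, 0.85, 0, 0, 0],
)

```text
clock: 5.6
eef_pos: [497.7, -250.6, 78.9]
eef_rot: [1.503, 1.567, 0.001]
wrist_force: [0.4, -0.5, -0.0]
finger_gap: 46.2
```

```bash
python3 meas.py w6|head -2;python3 edge.py w6 158,235,285,64 166,235,285,64 172,235,285,64 182,245,270,67 209,230,290,105 213,236,285,105
```

```text
[ 497.69 -250.61   78.85] 46.19750017129198 [ 0.4 -0.5 -0. ]
tcp local [20.43723752 17.63796011]
[[333.3, 0.0, 258.9], [0.0, 333.3, 187.3], [0.0, 0.0, 1.0]]
158,235,285,64 [249.2 269.2] [[61.37, 23.25], [61.39, 11.49]] mid [61.38 17.37]
166,235,285,64 [249.2 269.1] [[56.6, 23.29], [56.62, 11.53]] mid [56.61 17.41]
172,235,285,64 [249.4 268.6] [[52.99, 23.16], [53.01, 11.77]] mid [53.   17.46]
182,245,270,67 [256.8 261.4] [[47.59, 18.76], [47.6, 16.05]] mid [47.6 17.4]
209,230,290,105 [243.6 274.1] [[42.98, 24.88], [42.99, 10.2]] mid [42.98 17.54]
213,236,285,105 [242.4 275.4] [[40.95, 25.48], [40.97, 9.54]] mid [40.96 17.51]
```

View pics/w6c.png

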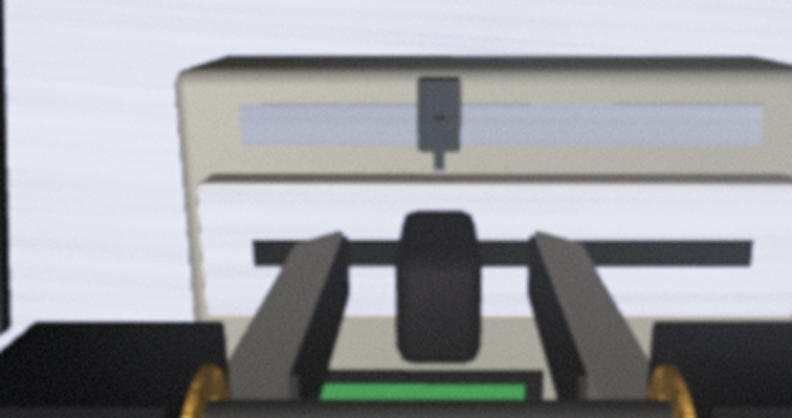

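The fader grip (17.52) is level with the clip (17.4). The jaws have released cleanly. Rising and moving over the plate to measure it.

jog_arm(
  turn=[
    [0, 0, 0],
    [0, 0, 0],
    [0, 0, 0],
    [0, 0, 0],
    [0, 0, 0],
    [0, 0, 0],
    [0, 0, 0],
    [0, 0, 0],
  ],
  dp=[
    [-4.0, 0, 0],
    [-6.0, 0, 0],
    [-6.0, 0, 0],
    [0, 0, -5.0],
    [0, 0, -6.0],
    [0, 0, -6.0],
    [0, 0, -2.5],
    [0, 0, 0],
  ],
  gripper=[0, 0, 0, 0, 0, 0, 0, 0],
)

```text
clock: 6.65
eef_pos: [482.6, -50.7, 244.6]
eef_rot: [1.703, 1.566, 0.2]
wrist_force: [-0.4, -0.2, 0.5]
finger_gap: 94.1
```

jog_arm(
  turn=[
    [0, 0, 0],
  ],
  dp=[
    [0, 0, 0],
  ],
  gripper=[0],
)

```text
clock: 6.78
eef_pos: [482.7, -51.3, 244.6]
eef_rot: [1.658, 1.566, 0.155]
wrist_force: [-0.2, 0.3, 0.9]
finger_gap: 94.2
```

Run:
```python
from h import *
p,R,s=pose(); print(p,s['qd'].round(3)); snap('wrist','w7')
```

```text
[482.74157707 -51.33806964 244.64458131] [ 0.006 -0.001  0.001  0.     0.001  0.002]
```

View pics/w7.png

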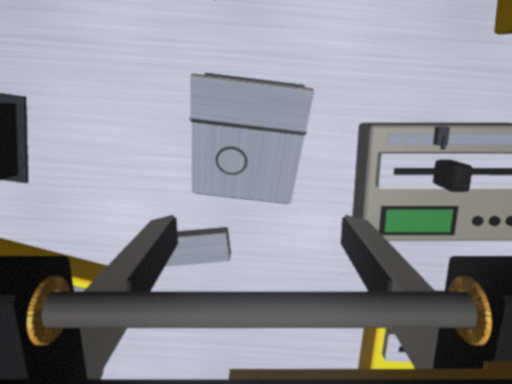

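The wrist view shows the plate with its ring centred at about (231,160), the weld step at row 125, and the console on the right. Fitting the plane and ring.

```bash
cat > plate.py <<'E'
from h import *
import sys
from scipy.ndimage import label
f=sys.argv[1]; z=load(f); W,p=cloud(f); T=np.array(z['T']);K=np.array(z['K'],float)
u0,v0=map(int,sys.argv[2].split(','))
g=cv2.cvtColor(p,cv2.COLOR_RGB2GRAY)
# plane from depth around ring
B=np.zeros(g.shape,bool); B[v0-25:v0+30,u0-28:u0+50]=1; B&=np.isfinite(W[...,2])
Q=W[B]; n=None
for _ in range(6):
    c=Q.mean(0); _,_,V=np.linalg.svd(Q-c,full_matrices=False); n=V[2]*np.sign(V[2][2]); r=(W[B]-c)@n; Q=W[B][abs(r)<2.0]
print('plane n',n.round(4),'tilt',np.arccos(n[2]).round(4),'yaw of -lean deg',np.degrees(np.arctan2(-n[1],-n[0])).round(2),'rms',((Q-c)@n).std().round(2),len(Q))
# ring
w=40; c0=cv2.resize(g[v0-w:v0+w,u0-w:u0+w],None,fx=4,fy=4,interpolation=cv2.INTER_CUBIC)
bl=cv2.GaussianBlur(c0,(0,0),2).astype(int); bg=cv2.medianBlur(c0,61).astype(int)
m=((bg-bl)>18).astype(np.uint8)
cs,_=cv2.findContours(m,cv2.RETR_CCOMP,cv2.CHAIN_APPROX_NONE)
def ray(u,v):
    q=cv2.undistortPoints(np.array([[[u,v]]],float),K,z['D'].astype(float))[0,0]
    d=T[:3,:3]@np.array([q[0],q[1],1]); return T[:3,3]+d*((c-T[:3,3])@n)/(d@n)
for k in cs:
    if len(k)<60: continue
    e=cv2.fitEllipse(k); 
    u,v=[x/4-0.375+o for x,o in zip(e[0],(u0-w,v0-w))]
    if np.hypot(u-u0,v-v0)>8: continue
    P=np.array([ray(a/4-0.375+u0-w,b/4-0.375+v0-w) for a,b in k[:,0]]); ctr=ray(u,v); rr=np.linalg.norm(P-P.mean(0),axis=1)
    print('ring px',round(u,1),round(v,1),'world',ctr.round(1),P.mean(0).round(1),'diam',2*rr.mean().round(2),rr.std().round(2))
np.savez('pics/plate_'+f,n=n,c=c)
E
python3 plate.py w7 231,160; python3 plate.py t0 246,203
python3 - <<'E'
from h import *
W,p=cloud('w7'); d=np.load('pics/plate_w7.npz');n,c=d['n'],d['c']
r=(W-c)@n; m=(abs(r)<2.5)&(W[...,2]>25)&(W[...,2]<100); m[230:]=0
q=W[m]; lean=-n.copy(); lean[2]=0; ex=lean/np.linalg.norm(lean); ey=np.cross([0,0,1],ex); exs=np.cross(ey,n)
# local in plate frame using lower-plate rect
L=np.c_[(q-c)@exs,(q-c)@ey].astype(np.float32); print(cv2.minAreaRect(L))
E
```

```text
plane n [-0.3438  0.0146  0.9389] tilt 0.3513 yaw of -lean deg -2.43 rms 0.68 4249
ring px 231.0 160.2 world [492.3 -19.5  55.6] [492.1 -19.5  55.5] diam 37.14 0.25
ring px 231.0 160.5 world [491.8 -19.4  55.4] [491.7 -19.5  55.4] diam 28.9 0.22
plane n [-0.283  -0.0743  0.9562] tilt 0.297 yaw of -lean deg 14.72 rms 1.09 298
ring px 245.3 203.4 world [492.1 -20.9  21.2] [492.1 -21.1  21.2] diam 37.68 0.38
ring px 245.3 203.5 world [491.8 -21.1  21.1] [491.7 -20.9  21.1] diam 29.42 0.45
((15.836624145507812, -17.39794921875), (607.5480346679688, 151.40187072753906), 89.9993896484375)
```

Ring at (492,-19.5,55.5), tilt 0.351 and diameters of about 29 and 37 mm, all as specified. Now to the holster for a look.

jog_arm(
  turn=[
    [0, 0, 0],
    [1, 0, 0],
    [1, 0, 0],
    [1, 0, 0],
    [1, 0, 0],
    [1, 0, 0],
    [1, 0, 0],
    [1, 0, 0],
  ],
  dp=[
    [-1.0, 0, -5.0],
    [-1.0, 0, -6.0],
    [0, 0, -6.0],
    [0, 0, -6.0],
    [0, 0, -6.0],
    [0, 0, -3.0],
    [0, 0, 0],
    [0, 0, 0],
  ],
  gripper=[0, 0, 0, 0, 0, 0, 0, 0],
)

```text
clock: 7.82
eef_pos: [474.6, 269.4, 263.6]
eef_rot: [1.451, 1.568, -0.193]
wrist_force: [0.6, -1.5, 0.0]
finger_gap: 94.2
```

Run:
```python
from h import *
p,R,s=pose(); print(p,s['qd'].round(3),s['joints'].round(2)); print(R.round(3)); snap('wrist','w8')
```

```text
[474.60007206 269.38833475 263.63822337] [-0.003  0.008 -0.002  0.002  0.001  0.143] [ 0.45  0.25  1.45 -0.    1.44  2.09]
[[ 0.003  0.997 -0.073]
 [-0.001 -0.073 -0.997]
 [-1.     0.003  0.   ]]
```

View pics/w8.png

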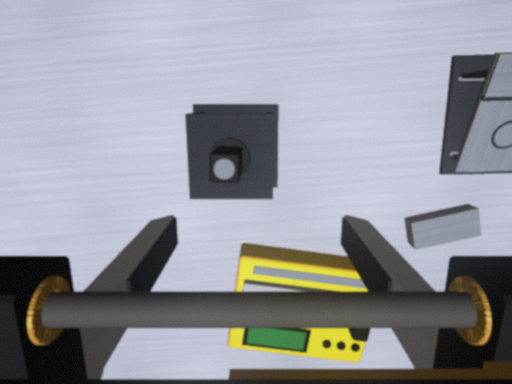

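The probe handle top is at (225,165) in the dark stand at (233,150). The bar at (443,227) is clear. Measuring.

```bash
cat > hol.py <<'E'
from h import *
import sys
f=sys.argv[1]; W,_=cloud(f)
Z=np.nan_to_num(W[...,2]);X=np.nan_to_num(W[...,0]);Y=np.nan_to_num(W[...,1])
B=(abs(X-493)<65)&(abs(Y-295)<65); B[215:]=0
for lo,hi in((92,100),(101,106),(148,170)):
    m=B&(Z>lo)&(Z<hi); r=cv2.minAreaRect(W[m][:,:2].astype(np.float32)); print(lo,m.sum(),np.round(r[0],1),np.round(r[1],1),round(r[2],2),np.median(Z[m]).round(1))
    if lo>101:
        q=W[m][:,:2];print(np.percentile(q,[2,98],0).round(1).tolist())
E
python3 hol.py w8
```

```text
92 5799 [494.6 298.8] [90.2 89.1] 85.81 97.0
101 373 [499.5 295.7] [40.9 29.9] 58.89 103.0
148 905 [494.6 298.2] [25.3 26.3] 84.16 158.4
[[482.4, 285.6], [507.9, 310.5]]
```

Run:
```python
from h import *
y=np.deg2rad(-4.5); cy=np.array([-np.sin(y),np.cos(y),0])
plan([494.6,298.5,190],Rt([0,0,-1],-cy))
```

```text
from [474.6 269.2 263.7] n 2
turn [[0.11, 0.01, -0.09], [0.11, 0.01, -0.09]]
dp [[3.69, 0.88, -1.53], [3.69, 0.88, -1.54]]
```

jog_arm(
  turn=[
    [0.2, 0, -0.2],
    [0, 0, 0],
    [0, 0, 0],
    [0, 0, 0],
    [0, 0, 0],
    [0, 0, 0],
  ],
  dp=[
    [2.0, 0.9, -1.5],
    [2.0, 0.8, -1.3],
    [3.0, 0, 0],
    [1.5, 0, 0],
    [0, 0, 0],
    [0, 0, 0],
  ],
  gripper=[0, 0, 0, 0, 0, 0],
)

```text
clock: 8.62
eef_pos: [497.6, 290.2, 179.6]
eef_rot: [2.011, 1.567, 0.353]
wrist_force: [0.1, 0.5, 0.3]
finger_gap: 93.9
```

```bash
python3 - <<'E'
from h import *
y=np.deg2rad(-4.5); cy=np.array([-np.sin(y),np.cos(y),0])
plan([494.6,298.5,113],Rt([0,0,-1],-cy));snap('wrist','w9')
E
python3 hol.py w9
```

```text
from [497.6 290.2 179.6] n 2
turn [[-0.25, -0.05, -0.1], [-0.25, -0.05, -0.1]]
dp [[3.33, -0.2, -0.4], [3.33, -0.19, -0.4]]
92 6206 [510.6 297.5] [90.2 58.7] 85.46 97.0
101 638 [500.2 297.5] [40.9 30.5] 80.71 103.0
148 510 [504.9 297.3] [25.8  6.1] 85.08 157.3
[[501.6, 285.0], [508.5, 309.5]]
```

View pics/w9.png

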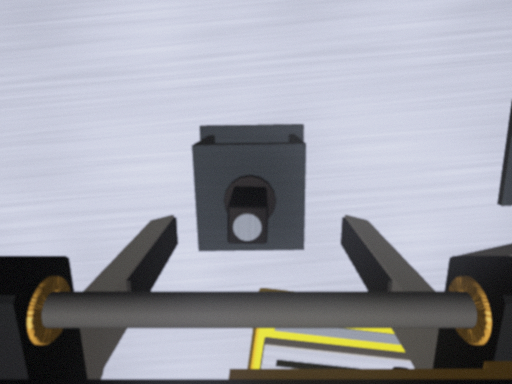

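The handle at (247,215) sits slightly left of mid-jaw (259). Correcting y by 8 mm and descending.

jog_arm(
  turn=[
    [-0.5, 0, -0.2],
    [0, 0, 0],
    [0, 0, 0],
    [0, 0, 0],
    [0, 0, 0],
    [0, 0, 0],
  ],
  dp=[
    [1.0, -0.35, -0.75],
    [2.0, 0, 0],
    [2.0, 0, 0],
    [1.0, 0, 0],
    [0, 0, 0],
    [0, 0, 0],
  ],
  gripper=[0, 0, 0, 0, 0, 0],
)

```text
clock: 9.43
eef_pos: [494.9, 300.8, 119.5]
eef_rot: [2.504, 1.565, 0.857]
wrist_force: [-0.1, 0.9, 0.2]
finger_gap: 94.1
```

Run:
```python
from h import *
y=np.deg2rad(-4.5); cy=np.array([-np.sin(y),np.cos(y),0])
plan([494.6,298,113],Rt([0,0,-1],-cy)); print(pose()[2]['wrist_force'])
```

```text
from [494.9 300.8 119.5] n 1
turn [[0.16, -0.25, -0.18]]
dp [[0.65, -0.01, 0.28]]
[-0.12484382  0.88228424  0.1581312 ]
```

jog_arm(
  turn=[
    [0.2, -0.25, -0.2],
    [0, 0, 0],
    [0, 0, 0],
    [0, 0, 0],
    [0, 0, 0],
    [0, 0, 0],
    [0, 0, 0],
    [0, 0, 0],
  ],
  dp=[
    [0.55, 0, 0.28],
    [0, 0, 0],
    [0, 0, 0],
    [0, 0, 0],
    [0, 0, 0],
    [0, 0, 0],
    [0, 0, 0],
    [0, 0, 0],
  ],
  gripper=[0, 0, 0.5, 0.7, 0.8, 0.9, 0.9, 0.9],
  grip_force=35,
)

```text
clock: 10.42
eef_pos: [495.2, 298.1, 115.0]
eef_rot: [2.133, 1.569, 0.483]
wrist_force: [0.4, -0.6, 0.3]
finger_gap: 37.5
```

Run:
```python
from h import *
p,R,s=pose(); print(p,R.round(4),s['wrist_force'],s['moment'],s['finger_gap'])
```

```text
[495.21088761 298.06901575 115.0438004 ] [[ 1.400e-03  9.968e-01 -7.940e-02]
 [ 7.000e-04 -7.940e-02 -9.968e-01]
 [-1.000e+00  1.300e-03 -8.000e-04]] [ 0.35217192 -0.55784492  0.30913335] [-0.01484448  0.03725053  0.00681065] 37.50562455140554
```

jog_arm(
  turn=[
    [0, 0, 0],
    [0, 0, 0],
    [0, 0, 0],
    [0, 0, 0],
  ],
  dp=[
    [0, 0, 0],
    [0, 0, 0],
    [0, 0, 0],
    [0, 0, 0],
  ],
  gripper=[0.9, 0.9, 0.9, 0.9],
)

```text
clock: 10.92
eef_pos: [495.2, 298.1, 115.0]
eef_rot: [2.085, 1.569, 0.434]
wrist_force: [0.6, 0.1, -0.1]
finger_gap: 25.7
```

Run:
```python
from h import *
p,R,s=pose(); print(p,s['wrist_force'],s['moment'],s['finger_gap']); snap('wrist','w10')
```

```text
[495.18891709 298.06737839 115.02488758] [ 0.55989916  0.14963882 -0.11240522] [ 0.01891813 -0.03403848  0.02424968] 25.731656209067932
```

View pics/w10.png

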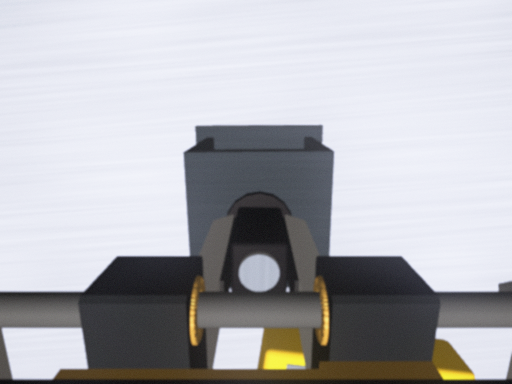

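The jaws hold the handle (gap 25.7). Probe origin to TCP is 18 mm, so the nose tip lies 97 mm beyond the TCP. Lifting straight up.

jog_arm(
  turn=[
    [0, 0, 0],
    [0, 0, 0],
    [0, 0, 0],
    [0, 0, 0],
    [0, 0, 0],
    [0, 0, 0],
    [0, 0, 0],
  ],
  dp=[
    [-1.5, 0, 0],
    [-2.5, 0, 0],
    [-2.5, 0, 0],
    [-2.5, 0, 0],
    [-2.5, 0, 0],
    [-1.0, 0, 0],
    [0, 0, 0],
  ],
  gripper=[0.9, 0.9, 0.9, 0.9, 0.9, 0.9, 0.9],
)

```text
clock: 11.85
eef_pos: [494.6, 297.8, 248.1]
eef_rot: [2.151, 1.568, 0.501]
wrist_force: [-0.0, -0.3, -1.5]
finger_gap: 26.3
```

Run:
```python
from h import *
p,R,s=pose(); print(p,s['wrist_force'],s['moment'],s['finger_gap']); snap('scene','s1'); snap('wrist','w11')
im=cv2.imread('pics/s1.png'); cv2.imwrite('pics/s1c.png',np.hstack([cv2.resize(im[40:200,220:420],(600,480))]))
```

```text
[494.57482186 297.76740743 248.11405763] [-0.03309361 -0.30068806 -1.48222736] [0.0408405  0.05396284 0.00149734] 26.273937531448095
```

View pics/s1c.png

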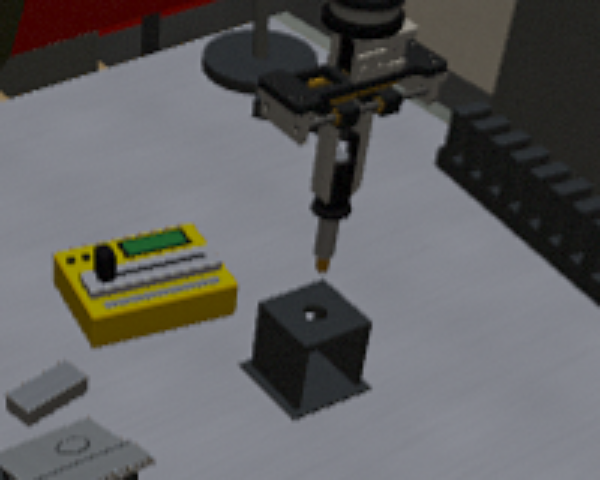

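The probe is out and hanging straight, with the nose clear of the holster and the weight felt at −1.5 N. Now travelling to above the ring, with the tilt.

Run:
```python
from h import *
t=.35;y=np.deg2rad(-2.6); n=np.array([-np.sin(t)*np.cos(y),-np.sin(t)*np.sin(y),np.cos(t)]); print(n)
cy=np.array([-np.sin(y),np.cos(y),0]); spot=np.array([492.1,-19.5,55.5])
plan(spot+n*(97+60),Rt(-n,-cy),nmin=7)
```

```text
[-0.34254482  0.01555487  0.93937271]
from [494.3 297.6 247. ] n 7
turn [[-0.28, 0.05, 2.86], [-0.28, 0.05, 2.86], [-0.28, 0.05, 2.86], [-0.28, 0.05, 2.86], [-0.28, 0.05, 2.86], [-0.28, 0.05, 2.86], [-0.28, 0.05, 2.86]]
dp [[0.63, -0.44, 4.55], [0.6, -0.49, 4.54], [0.57, -0.55, 4.54], [0.54, -0.59, 4.54], [0.5, -0.64, 4.54], [0.47, -0.69, 4.53], [0.43, -0.73, 4.53]]
```

jog_arm(
  turn=[
    [0, 0, 0],
    [-0.3, 0, 2.8],
    [-0.3, 0, 2.8],
    [-0.3, 0, 2.8],
    [-0.3, 0, 2.8],
    [-0.3, 0, 2.8],
    [-0.3, 0, 2.8],
    [-0.3, 0, 2.8],
  ],
  dp=[
    [0, -0.4, 3.0],
    [0.5, -0.5, 4.5],
    [0.5, -0.5, 4.5],
    [0.5, -0.6, 4.5],
    [0.5, -0.6, 4.5],
    [0.5, -0.6, 4.5],
    [0.4, -0.6, 3.0],
    [0.3, -0.6, 1.5],
  ],
  gripper=[0.9, 0.9, 0.9, 0.9, 0.9, 0.9, 0.9, 0.9],
)

```text
clock: 12.95
eef_pos: [430.3, -7.8, 200.7]
eef_rot: [1.538, 1.229, -0.072]
wrist_force: [1.3, -0.1, -1.9]
finger_gap: 25.9
```

jog_arm(
  turn=[
    [0, 0, 0],
    [0, 0, 0],
  ],
  dp=[
    [0, 0, 0],
    [0, 0, 0],
  ],
  gripper=[0.9, 0.9],
)

```text
clock: 13.2
eef_pos: [429.3, -8.1, 199.7]
eef_rot: [1.539, 1.232, -0.073]
wrist_force: [-0.3, -0.7, -1.3]
finger_gap: 26.0
```

```bash
cat > tgt.py <<'E'
from h import *
import sys
off=float(sys.argv[1]); sh=np.array(eval(sys.argv[2])) if len(sys.argv)>2 else np.zeros(3)
t=.35;y=np.deg2rad(-2.6); n=np.array([-np.sin(t)*np.cos(y),-np.sin(t)*np.sin(y),np.cos(t)])
cy=np.array([-np.sin(y),np.cos(y),0]); spot=np.array([492.1,-19.5,55.5])+sh
plan(spot+n*(97+off),Rt(-n,-cy)); p,R,s=pose()
tip=p+R[:,0]*97; print('tip est',tip.round(1),'err',((tip-spot)-n*((tip-spot)@n)).round(2),'height',((tip-spot)@n).round(2)); print('axis err deg',np.degrees(np.arccos(min(1,-R[:,0]@n))).round(2),'F',s['wrist_force'].round(2),'axial',(s['wrist_force']@n).round(2),s['finger_gap'].round(1),s['clock'])
E
python3 tgt.py 15
python3 - <<'E'
from h import *
snap('wrist','w12'); snap('scene','s2')
im=cv2.imread('pics/s2.png'); cv2.imwrite('pics/s2c.png',cv2.resize(im[100:240,170:320],None,fx=4,fy=4,interpolation=cv2.INTER_CUBIC))
E
```

```text
from [429.3  -8.1 199.7] n 1
turn [[0.35, 0.52, 0.66]]
dp [[4.51, 1.04, 0.82]]
tip est [461.5 -10.4 108.2] err [-10.03   8.11  -3.79] height 60.12Traceback (most recent call last):
  File "tgt.py", line 7, in <module>
    tip=p+R[:,0]*97; print('tip est',tip.round(1),'err',((tip-spot)-n*((tip-spot)@n)).round(2),'height',((tip-spot)@n).round(2)); print('axis err deg',np.degrees(np.arccos(min(1,-R[:,0]@n))).round(2),'F',s['wrist_force'].round(2),'axial',(s['wrist_force']@n).round(2),s['finger_gap'].round(1),s['clock'])
                                                                                                                                                                                                                                                                            ^^^^^^^^^^^^^^^^^^^^^
AttributeError: 'float' object has no attribute 'round'
```

View pics/s2c.png

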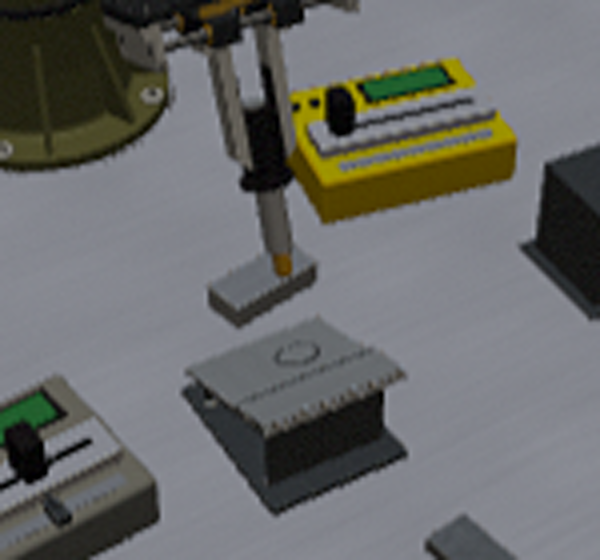

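View pics/w12.png

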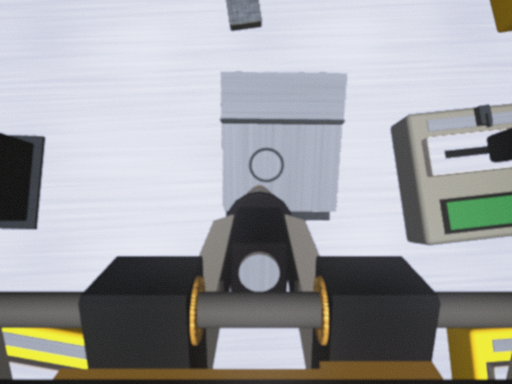

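The probe hangs straight, with its nose short of the ring. The wrist view shows the ring at (266,164), and I'm re-measuring from this near-normal view.

```bash
sed -i "s/s\['finger_gap'\].round(1)/s['finger_gap']/" tgt.py; python3 plate.py w12 266,164
python3 - <<'E'
from h import *
# probe check from scene depth: points near the probe axis
p,R,s=pose(); W,c=cloud('s2'); L=(W-p)@R
m=(np.abs(L[...,1])<30)&(np.abs(L[...,2])<30)&(L[...,0]>-40)&(L[...,0]<110)
for a in range(15,105,8):
    k=m&(L[...,0]>a)&(L[...,0]<a+8); q=L[k]
    if len(q): print(a,len(q),q[:,1:].mean(0).round(1),np.ptp(q[:,1:],axis=0).round(1))
print(L[m][:,0].max())
E
```

```text
plane n [-0.3437  0.0142  0.939 ] tilt 0.3511 yaw of -lean deg -2.37 rms 0.74 4101
ring px 266.0 164.4 world [492.1 -19.4  55.5] [491.9 -19.4  55.4] diam 36.96 0.18
ring px 266.0 164.6 world [491.9 -19.4  55.4] [491.8 -19.4  55.4] diam 28.92 0.12
15 12 [3.4 7.1] [25.7 28.6]
23 16 [2.8 5. ] [15.1 17.5]
31 19 [1.9 3.3] [16.  20.1]
39 16 [2.4 4. ] [14.3 19. ]
47 21 [2.2 4.7] [19.2 20. ]
55 19 [2.3 4.4] [16.6 19. ]
63 12 [2.5 5.1] [19.6 16.6]
71 10 [0.6 3.1] [ 6. 16.]
79 14 [-0.4  3.7] [11.2 12.3]
87 4 [-1.1  3.4] [5.4 9.8]
92.6873461729372
```

Consistent: spot (492,-19.4,55.5), tilt 0.351. The barrel's scene-depth profile shows no tilt in the grip. Correcting sideways, then approaching.

jog_arm(
  turn=[
    [0.35, 0.5, 0.6],
    [0, 0, 0],
    [0, 0, 0],
    [0, 0, 0],
    [0, 0, 0],
    [0, 0, 0],
  ],
  dp=[
    [0, 0.9, 0.75],
    [0, 0, 0],
    [1.5, 0, 0],
    [1.5, 0, 0],
    [0.5, 0, 0],
    [0, 0, 0],
  ],
  gripper=[0.9, 0.9, 0.9, 0.9, 0.9, 0.9],
)

```text
clock: 14.05
eef_pos: [451.7, -16.0, 169.8]
eef_rot: [1.573, 1.221, -0.042]
wrist_force: [-0.2, 0.9, -2.3]
finger_gap: 26.1
```

```bash
python3 tgt.py 8
```

```text
from [451.7 -16.  169.8] n 1
turn [[0.09, -0.07, 0.04]]
dp [[1.62, -0.11, 0.16]]
tip est [484.9 -17.4  78.6] err [1.06 1.7  0.36] height 24.23
axis err deg 0.08 F [-0.23  0.86 -2.32] axial -2.09 26.143312640662995 14.05
```

jog_arm(
  turn=[
    [0, 0, 0],
    [0, 0, 0],
    [0, 0, 0],
    [0, 0, 0],
  ],
  dp=[
    [0.7, -0.12, 0.16],
    [0.6, 0, 0],
    [0, 0, 0],
    [0, 0, 0],
  ],
  gripper=[0.9, 0.9, 0.9, 0.9],
)

```text
clock: 14.55
eef_pos: [455.3, -17.9, 157.1]
eef_rot: [1.572, 1.22, -0.042]
wrist_force: [0.2, 0.6, -1.3]
finger_gap: 26.0
```

```bash
python3 tgt.py 1
python3 - <<'E'
from h import *
snap('wrist','w13'); snap('scene','s3'); snap('top','t3')
im=cv2.imread('pics/s3.png'); w=cv2.imread('pics/w13.png')
a=cv2.resize(im[130:220,200:290],(400,400),interpolation=cv2.INTER_CUBIC); b=cv2.resize(w[100:220,200:320],(400,400),interpolation=cv2.INTER_CUBIC)
cv2.imwrite('pics/x3.png',np.hstack([a,b]))
p,R,s=pose(); print('proj tip in scene',proj('s3',p+R[:,0]*97),'spot',proj('s3',[492,-19.4,55.5]))
E
```

```text
from [455.3 -17.9 157.1] n 1
turn [[0.09, -0.07, -0.03]]
dp [[1.01, -0.03, -0.01]]
tip est [488.6 -19.3  66. ] err [ 0.31 -0.01  0.11] height 11.11
axis err deg 0.07 F [ 0.16  0.58 -1.32] axial -1.28 26.00197057799075 14.55
proj tip in scene [[244.33293954 185.82906355]] spot [[244.90741861 188.94625886]]
```

View pics/x3.png

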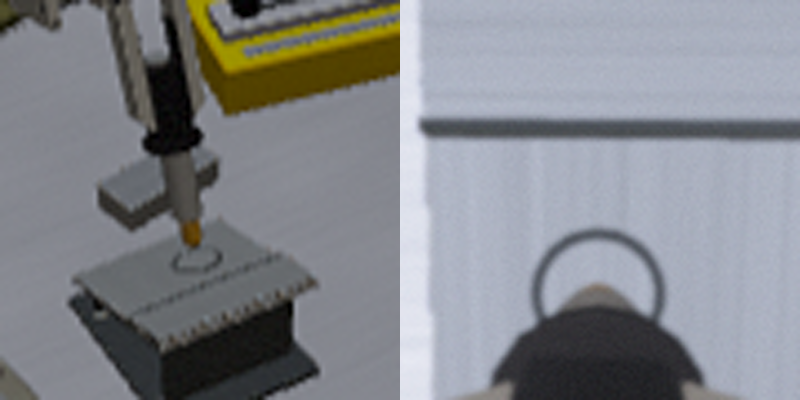

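Run:
```python
from h import *
p,R,s=pose()
th=np.linspace(0,2*np.pi,60)
best=[]
for dx in(90,93,97):  # sphere silhouette of ball r7 centred at tip-7
    c=p+R[:,0]*(dx-7)
    rng=np.random.default_rng(0); v=rng.normal(size=(4000,3)); v/=np.linalg.norm(v,axis=1)[:,None]
    q=proj('w13',c+7*v); print(dx,'top row',q[:,1].min().round(1),'col',q[q[:,1].argmin(),0].round(1))
w=cv2.imread('pics/w13.png'); 
for v in range(180,198): print(v,w[v,255:264].tolist()[4])
```

```text
90 top row 186.0 col 258.9
93 top row 185.1 col 258.9
97 top row 184.0 col 258.9
180 [194, 179, 175]
181 [193, 178, 170]
182 [192, 180, 172]
183 [191, 176, 171]
184 [169, 160, 160]
185 [131, 135, 141]
186 [100, 110, 122]
187 [105, 109, 114]
188 [109, 109, 114]
189 [108, 108, 111]
190 [100, 101, 105]
191 [78, 76, 78]
192 [58, 55, 56]
193 [54, 49, 48]
194 [59, 56, 56]
195 [59, 54, 54]
196 [52, 47, 48]
197 [55, 51, 53]
```

The brass ball's edge is at row 184.7 against 184.0 predicted, so the tip geometry holds. Averaging the free-air force, then pressing.

```bash
cat > favg.py <<'E'
from h import *
t=.35;y=np.deg2rad(-2.6); n=np.array([-np.sin(t)*np.cos(y),-np.sin(t)*np.sin(y),np.cos(t)])
F=[]
for i in range(12): camera('top'); F.append(manip.read_state()['wrist_force'])
F=np.array(F); print('F',F.mean(0).round(2),'axial',(F@n).mean().round(2),'sd',(F@n).std().round(2))
E
python3 favg.py; python3 tgt.py 1
```

```text
F [-0.09 -0.14 -1.67] axial -1.54 sd 0.32
from [455.3 -17.9 157.1] n 1
turn [[0.09, -0.07, -0.03]]
dp [[1.01, -0.03, -0.01]]
tip est [488.6 -19.3  66. ] err [0.29 0.   0.1 ] height 11.07
axis err deg 0.07 F [-0.65  0.41 -1.67] axial -1.34 25.80679179342939 15.3
```

jog_arm(
  turn=[
    [0, 0, 0],
    [0, 0, 0],
    [0, 0, 0],
    [0, 0, 0],
  ],
  dp=[
    [0.5, -0.03, 0],
    [0.5, 0, 0],
    [0, 0, 0],
    [0, 0, 0],
  ],
  gripper=[0.9, 0.9, 0.9, 0.9],
)

```text
clock: 15.8
eef_pos: [458.6, -18.1, 146.7]
eef_rot: [1.572, 1.221, -0.042]
wrist_force: [-0.0, -0.5, -1.6]
finger_gap: 25.7
```

```bash
python3 favg.py; python3 tgt.py -6
```

```text
F [ 0.12  0.04 -1.48] axial -1.43 sd 0.43
from [458.7 -18.1 146.8] n 1
turn [[0.09, -0.07, -0.02]]
dp [[0.62, 0.01, -0.01]]
tip est [491.9 -19.5  55.7] err [-0.09  0.01 -0.03] height 0.21
axis err deg 0.07 F [-0.53  0.08 -1.64] axial -1.36 25.80448467119905 16.4
```

jog_arm(
  turn=[
    [0, 0, 0],
    [0, 0, 0],
    [0, 0, 0],
    [0, 0, 0],
  ],
  dp=[
    [0.2, 0, 0],
    [0.2, 0, 0],
    [0, 0, 0],
    [0, 0, 0],
  ],
  gripper=[0.9, 0.9, 0.9, 0.9],
)

```text
clock: 16.9
eef_pos: [460.2, -18.1, 142.9]
eef_rot: [1.572, 1.22, -0.042]
wrist_force: [-1.9, 0.8, 1.4]
finger_gap: 26.0
```

```bash
python3 favg.py; python3 tgt.py -6
```

```text
F [-1.21  0.24  0.89] axial 1.25 sd 0.53
from [460.2 -18.1 142.9] n 1
turn [[0.1, -0.07, -0.03]]
dp [[0.21, 0.01, -0.01]]
tip est [493.4 -19.5  51.8] err [-0.    0.04 -0.  ] height -3.93
axis err deg 0.07 F [-1.49  0.53  0.71] axial 1.19 26.09874776291162 17.5
```

Contact force is 2.75 N, i.e. 3.9 mm of travel, matching the geometry (3.93). 2.1 mm more gives half way.

jog_arm(
  turn=[
    [0, 0, 0],
    [0, 0, 0],
    [0, 0, 0],
    [0, 0, 0],
  ],
  dp=[
    [0.21, 0, 0],
    [0, 0, 0],
    [0, 0, 0],
    [0, 0, 0],
  ],
  gripper=[0.9, 0.9, 0.9, 0.9],
)

```text
clock: 18.0
eef_pos: [460.9, -18.2, 140.9]
eef_rot: [1.572, 1.22, -0.042]
wrist_force: [-2.2, 0.4, 2.2]
finger_gap: 25.8
```

```bash
python3 favg.py; python3 tgt.py -6
python3 - <<'E'
from h import *
snap('wrist','w14'); snap('scene','s4'); snap('top','t4')
im=cv2.imread('pics/s4.png'); w=cv2.imread('pics/w14.png'); t=cv2.imread('pics/t4.png')
a=cv2.resize(im[130:220,200:290],(400,400),interpolation=cv2.INTER_CUBIC); b=cv2.resize(w[100:220,200:320],(400,400),interpolation=cv2.INTER_CUBIC)
cv2.imwrite('pics/x4.png',np.hstack([a,b]))
# fader vs clip from top, before/after bystander diffs
t0=cv2.imread('pics/t0.png'); d=cv2.absdiff(t,t0).max(2)
for n,(u,v) in dict(bracket=(170,102),brush=(236,105),post=(314,98),bar=(229,252),y1=(385,112),y2=(152,292),y3=(360,295)).items(): print(n,d[v-22:v+22,u-22:u+22].mean().round(1))
cv2.imwrite('pics/t4c.png',cv2.resize(t[165:250,290:395],None,fx=5,fy=5,interpolation=cv2.INTER_CUBIC))
E
```

```text
F [-2.28  0.15  2.35] axial 3.0 sd 0.55
from [461.  -18.2 140.9] n 1
turn [[0.09, -0.07, -0.03]]
dp [[-0.01, 0.0, -0.01]]
tip est [494.2 -19.6  49.8] err [0.04 0.02 0.02] height -6.13
axis err deg 0.07 F [-1.62 -0.15  2.08] axial 2.51 26.112409415495843 18.6
bracket 10.5
brush 10.8
post 10.3
bar 101.2
y1 10.1
y2 10.5
y3 10.4
```

View pics/x4.png

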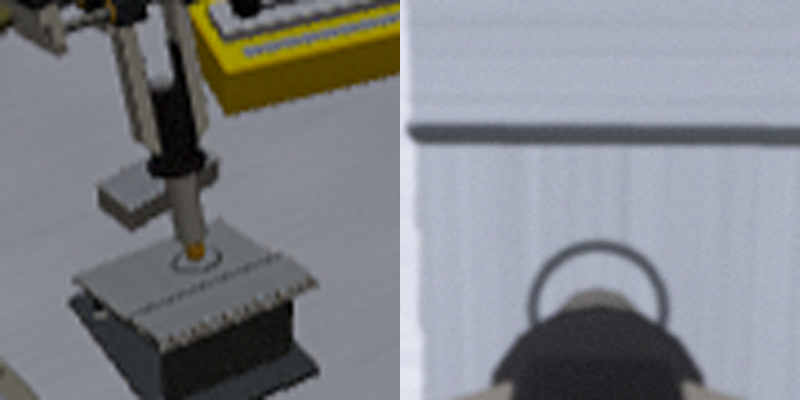

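View pics/t4.png

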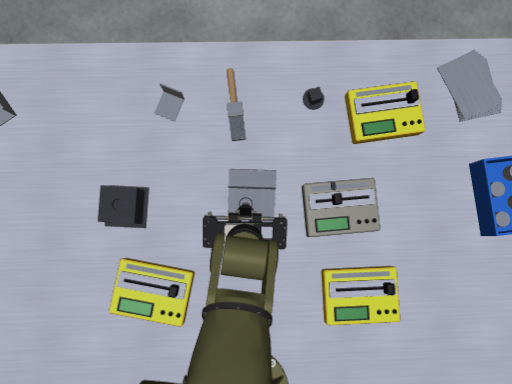

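The nose tip is inside the ring (scene crop 195,258), pressed with about 4.5 N. The fader is level with the clip in the top view too, and nothing else has moved; the bar is hidden by the arm from above but unmoved in the scene view. Handing in.

Run:
```python
from h import *
s=manip.read_state(); print(s['eef_pos'],s['finger_gap'],s['clock']); print(order.sign_off())
```

```text
[460.96951044 -18.15847501 140.86899743] 25.927766122404968 18.75
the job is handed in; nothing more can be done
None
```

I set the fader first. Then I drew the probe from the holster, and the gripper is holding it square to the plate with its nose pressed inside the marked ring. I handed the job in at 18.75 s; sign-off gives no verdict.

- **Fader:** the grip is at console y 17.5 mm and the clip at 17.4 mm, measured with the wrist camera after release. The top view agrees by eye.
- **Nose position:** the tip is estimated within 0.1 mm of the ring centre. Camera calibration adds an uncertainty of about 2 mm.
- **Squareness:** the probe axis is 0.07° from the plate normal I aimed for. That normal is itself within about 0.1° of the plane fitted to the depth image.
- **Nose depth:** the contact force is about 4.5 N, which means 6.4 mm in. The geometry gives 6.1 mm. Both are slightly past the 6 mm half-way point, and I left it there.
- **Grip:** the jaws are on the 26 mm handle with a gap of 25.9 mm.
- **Other things on the table:** the top view shows the bracket, brush, post and yellow consoles unmoved. The arm hid the bar from the top camera, but the scene view shows it in place.

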